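# Return the vial to its carrier and hold the cool box open

### The job

I have drawn up my dose and left one vial standing on the steel tray: put it back upright into the empty hole of the white vial carrier, fully home and without dropping it, and let go of it. Then lift the lid of the blue cool box by its steel bar and hold it half open, at 45 degrees and never much wider to keep the cold in, while I lower the carrier in; the lid falls shut by itself, so finish while you are still holding it there. Leave the carrier with its other vials, and the other things on the worktop, where they are.

Things in the scene. Friction and masses are not known exactly. Their poses are not given: they have to be found in the camera images.
- vial_brown: glass vial with a brown crimped cap, 25 mm diameter, 46 mm tall, 20 g; straight glass body from the bottom to about 27 mm up, then a sloping shoulder to the cap. Origin: centre of its underside, z up along its axis. One of the four vials stands on the tray and the other three stand in the carrier; which one is on the tray changes
- vial_grey: glass vial with a blue-grey crimped cap, 25 mm diameter, 46 mm tall, 20 g; straight glass body from the bottom to about 27 mm up, then a sloping shoulder to the cap. Origin: centre of its underside, z up along its axis
- vial_red: glass vial with a red crimped cap, 25 mm diameter, 46 mm tall, 20 g; straight glass body from the bottom to about 27 mm up, then a sloping shoulder to the cap. Origin: centre of its underside, z up along its axis
- vial_brown2: glass vial with a brown crimped cap, 25 mm diameter, 46 mm tall, 20 g; straight glass body from the bottom to about 27 mm up, then a sloping shoulder to the cap. Origin: centre of its underside, z up along its axis (a second one like vial_brown)
- carrier: white four-hole vial carrier, blue lip at each end, 50 x 160 x 20 mm (188 long over the lips), 0.45 kg, loose. Origin: centre of its underside; y along the row, z up. Holes 28 mm in diameter, 16 mm deep from the top face (z = 20 mm; hole floor z = 4 mm), at x = 0, y = -57, -19, 19, 57 mm; a seated vial stands out 30 mm above the top
- hole_1 (a point): centre of the floor of the carrier's hole at y = -57 mm (z = 4 mm)
- hole_2 (a point): the same for the hole at y = -19 mm
- hole_3 (a point): the same for the hole at y = 19 mm
- hole_4 (a point): the same for the hole at y = 57 mm
- tray: shallow stainless tray, 120 (x) x 160 (y) x 14 mm, fixed; its floor is 4 mm above the worktop. Origin: centre of its underside. Besides the one vial a flat wipe sachet, 6 mm thick, lies on it
- coolbox: blue insulated cool box, 156 (x) x 226 (y) mm, tub 112 mm high, fixed; the white lid brings it to 136 mm. Origin: centre of its underside; its front looks along -x, the lid's hinge runs along y at the back, x = +78 mm, z = 112 mm
- lid_handle (a point): middle of the lid's round steel bar, on its axis. Bar 12 mm in diameter, parallel to the hinge, 100 mm free between two posts, 33 mm of air under it. In the closed lid it lies 134 mm in front of the hinge line and 63 mm above it (175 mm above the worktop); it turns with the lid. Pinched from above, it can turn between the finger pads
- lid_hinge (a point): middle of the lid's hinge line, 112 mm above the worktop, axis along the cool box's y
- lid (a joint): lid angle in rad: 0 closed, grows as it opens upward, stop at 1.75; 45 degrees = 0.785. Lid about 0.5 kg, no stay or spring: below vertical it falls shut (an upward pull of 3 to 6 N at the bar holds it)
- syringe_pack: wrapped syringe, 50 x 135 x 24 mm, lies in front of the cool box; leave alone
There are look-alikes about, which are no part of the job. Leave any yellow look-alike of the vial_grey alone.

How it is judged:
On the way, in this order (a step that is already met when the one before it is completed fails the run):
1. all four vials stand fully home in the carrier, one in each hole, let go, the lid still closed (x of vial_brown in the frame of carrier between -0.004 and 0.004 m and y of vial_brown in the frame of carrier between -0.062 and 0.062 m and z of each of vial_brown, vial_grey, vial_red, vial_brown2 in the frame of carrier below 0.008 m and angle between each of vial_brown, vial_grey, vial_red, vial_brown2's own z axis and vertical below 0.12 rad and linear speed of each of vial_brown, vial_grey, vial_red, vial_brown2 below 0.03 m/s and x of vial_grey in the frame of carrier between -0.004 and 0.004 m and y of vial_grey in the frame of carrier between -0.062 and 0.062 m and x of vial_red in the frame of carrier between -0.004 and 0.004 m and y of vial_red in the frame of carrier between -0.062 and 0.062 m and x of vial_brown2 in the frame of carrier between -0.004 and 0.004 m and y of vial_brown2 in the frame of carrier between -0.062 and 0.062 m and contact force between the fingers and vial_brown below 0.1 N and contact force between the fingers and vial_grey below 0.1 N and contact force between the fingers and vial_red below 0.1 N and contact force between the fingers and vial_brown2 below 0.1 N and value of joint lid below 0.05 rad), for 0.3 s.
2. the gripper holds the lid at 45 degrees, within 6 (value of joint lid between 0.680678 and 0.890118 rad and velocity of joint lid between -0.1 and 0.1 rad/s and contact force between the fingers and lid above 0.8 N), for 0.5 s.
At the end, for the whole second after the job is handed in: All four vials stand upright at the bottom of the carrier's four holes (within 4 mm), the carrier within 30 mm of where it stood; the lid is still, at 45 degrees within 6 (0.68 to 0.89 rad), held there by the fingers (force above 0.8 N) and touched by no other loose thing (all of step 2 and x of vial_brown in the frame of carrier between -0.004 and 0.004 m and y of vial_brown in the frame of carrier between -0.062 and 0.062 m and z of each of vial_brown, vial_grey, vial_red, vial_brown2 in the frame of carrier below 0.008 m and angle between each of vial_brown, vial_grey, vial_red, vial_brown2's own z axis and vertical below 0.12 rad and linear speed of each of vial_brown, vial_grey, vial_red, vial_brown2 below 0.03 m/s and x of vial_grey in the frame of carrier between -0.004 and 0.004 m and y of vial_grey in the frame of carrier between -0.062 and 0.062 m and x of vial_red in the frame of carrier between -0.004 and 0.004 m and y of vial_red in the frame of carrier between -0.062 and 0.062 m and x of vial_brown2 in the frame of carrier between -0.004 and 0.004 m and y of vial_brown2 in the frame of carrier between -0.062 and 0.062 m and distance of carrier from where it was at the start of the episode below 0.03 m and contact force between lid and carrier below 0.1 N and contact force between lid and syringe_pack below 0.1 N and contact force between lid and vial_brown below 0.1 N and contact force between lid and vial_grey below 0.1 N and contact force between lid and vial_red below 0.1 N and contact force between lid and vial_brown2 below 0.1 N); the arm keeps its last pose, push and grip.
It fails at once if a vial is dropped (falls free of the fingers faster than 0.6 m/s, about 2 cm) ((linear speed of vial_brown above 0.6 m/s and contact force between the fingers and vial_brown below 0.05 N) or (linear speed of vial_grey above 0.6 m/s and contact force between the fingers and vial_grey below 0.05 N) or (linear speed of vial_red above 0.6 m/s and contact force between the fingers and vial_red below 0.05 N) or (linear speed of vial_brown2 above 0.6 m/s and contact force between the fingers and vial_brown2 below 0.05 N)).
It fails at once if the carrier is shoved more than 40 mm or tipped (distance of carrier from where it was at the start of the episode above 0.04 m or angle between carrier's own z axis and vertical above 0.3 rad).
It fails at once if the syringe pack is moved more than 30 mm (distance of syringe_pack from where it was at the start of the episode above 0.03 m).
It fails at once if the lid is opened far beyond half (more than 65 degrees) (value of joint lid above 1.13446 rad).
It also fails if it takes over 50 s, if anything falls off the work surface, if the arm or the gripper's body presses on something with over 40 N, if the wrist force passes 120 N, or if a joint passes its speed limit or range.

### The arm

A 6-joint arm with a two-finger parallel gripper is mounted at the origin on a cart in front of the work surface, level with it; the furniture and walls round the work are solid. World frame = base frame: x ahead of the robot, y to its left, z up, the work surface at z = 0. Lengths are in m, angles in rad, forces in N, time in s.
With the tool pointing down it reaches from about 0.35 to 0.775 m from the base axis. Payload 5.5 kg.
Tool frame: the origin (TCP) lies between the finger pads; the fingertips stand 19 mm ahead of it and the grasp point (between the pads) is the TCP; z points along the fingers, x is the direction in which the jaws open and shut, and the axes are right-handed (so a half turn about z gives the same grasp; the last joint's range is limited). The gripper opens to 85 mm and grips with 20 to 120 N. Pads are 22 mm wide; open, the fingers measure 114 mm over their backs; the gripper's body (76 mm by 85 mm) begins 54 mm behind the grasp point. The pads swing forward as they close: fully open they stand 13 mm farther back than shut.
Start: joints at [1.151, 0.313, 0.046, 1.304, 0, 1.431], TCP at [0.159, 0.553, 0.25] pointing down, gripper open.
Joint ranges: [-2.76, 2.76], [-0.86, 1.69], [-1.03, 1.26], [-2.2, 2.34], [-1.47, 1.5], [-3.14, 3.14]. Speed limits (rad/s): [2.57, 2.57, 3.14, 3.14, 3.14, 3.14].

### API

Orientations are given as a unit quaternion [w, x, y, z].
In Python, from workcell import env gives the robot as it stands. The module is installed in compiled form; this text tells all that it offers.
- The arm moves only by the tool carry_out, never from a script. Its argument "steps" is a list of rows, each a list of 7 numbers: the gripper command: -1 is shut, 1 is fully open, values between are in proportion, then the shift along the tool's x, y, z in m, then the turn, a rotation vector about the tool's x, y, z in rad. A call has 1 to 20 rows; each row shifts and turns the commanded pose from where the row before left it, along the tool's axes as they then stand; what a row does not reach is not made up. A row lasts 1/8 s, in which the tool goes at most 62.5 mm and 10.7 degrees, less where a joint would pass 70% of its speed; a pose out of reach is approached as far as the arm can. A call with a gripper value outside its range is refused whole. The fingers move at their own pace and stop on an object; "grip_force" is the grip in N (left out, the last holds). Time passes only in rows, so rows that do not move let the fingers close. It gives the time, the measured TCP pose, the force and the opening at its end, in the units of the state.
- env.get_state(): the state, without advancing time (a new reading comes with each control period).
- env.read_camera(name): name is "scene" or "top" or "wrist"; returns a dict with "color" (400x640x3 uint8, red, green, blue), "K" (3x3 intrinsics, pixels), "R" (3x3) and "t" (3): a world point X has camera coordinates R X + t. Camera axes: x right, y down, z forward; pixel columns grow to the right and rows downward; lengths in m; the calibration is good to about 2 mm. The wrist camera is an equidistant fisheye: a pixel r from the principal point sees the ray r / f radians off the axis. A picture is of the moment at which its call begins. There is no depth.
- env.hand_in(): hands the job in, once; it reports no verdict.
The state is a dict: "clock": time; "joint_pos": joint angles; "qvel": joint speeds; "tau": joint torques, N m; "tcp_pos": TCP position; "orientation": TCP orientation; "wrist_force": force on the tool from outside, world axes, zero at the start; "ft_torque": the same for the moment, N m; "finger_gap": finger opening in m.
Only numpy, scipy, OpenCV 4.12 (cv2) and the standard library are available. Lean on these libraries where they do the work, as an engineer would, in place of code of your own. Each camera call takes 0.05 s, during which the arm holds its last target. There are 200 camera calls.

## Working session

There is one attempt and no reset: what is moved stays moved. The work goes in short steps, Python scripts to look and compute and a tool call to move; the robot and the scene stay as the last step left them, time stands still between calls to the robot, and variables do not carry over. Pictures are saved under pics/ and viewed, about 8 in all and at most 12, crops included, and the job is handed in when it is done.

Besides the shell and the picture viewer there is one more tool, called after ">>>" as name(argument=value, ...), one argument or row to a line, values as JSON. carry_out: Moves the arm, as the interface text tells. Its arguments: {"type":"object","properties":{"steps":{"type":"array","items":{"type":"array","items":{"type":"number"}}},"grip_force":{"type":"number"}},"required":["steps"]}

```bash
mkdir -p pics; cat > h.py <<'E'
from workcell import env
import numpy as np, cv2
def cam(n,save=None):
    c=env.read_camera(n)
    if save: cv2.imwrite('pics/'+save,c['color'][:,:,::-1])
    return c
def ray(c,u,v,fish=False):
    K=c['K']; x=(u-K[0,2])/K[0,0]; y=(v-K[1,2])/K[1,1]
    if fish:
        r=np.hypot(x,y); d=np.array([x/r*np.sin(r),y/r*np.sin(r),np.cos(r)]) if r>0 else np.array([0,0,1.])
    else: d=np.array([x,y,1.])
    R=c['R']; return -R.T@c['t'], R.T@d
def onz(c,u,v,z,fish=False):
    o,d=ray(c,u,v,fish); return o+d*(z-o[2])/d[2]
def proj(c,X,fish=False):
    p=c['R']@np.asarray(X)+c['t']
    if fish:
        r=np.hypot(p[0],p[1]); a=np.arctan2(r,p[2]); q=p[:2]/r*a
    else: q=p[:2]/p[2]
    return np.array([c['K'][0,0]*q[0]+c['K'][0,2],c['K'][1,1]*q[1]+c['K'][1,2]])
E
python3 - <<'E'
from h import *
print(env.get_state())
for n in('top','scene'):
    c=cam(n,n+'0.png'); print(n,c['K'],-c['R'].T@c['t'],c['R'])
E
```

```text
{'clock': 0.0, 'joint_pos': array([1.15141970e+00, 3.14050767e-01, 4.49526068e-02, 1.30360104e+00,
       8.05070094e-06, 1.43120869e+00]), 'qvel': array([-7.69519048e-05,  7.58007451e-04,  1.35734717e-03, -2.48250074e-03,
        3.26690675e-04, -1.33202172e-04]), 'tau': array([ 2.67189507e-04, -4.80622458e+01,  2.98537159e+01,  1.93896191e-02,
       -1.16125989e-04, -1.31726233e-05]), 'tcp_pos': array([0.15858727, 0.55218983, 0.24936941]), 'orientation': array([ 4.57552495e-04,  7.98796501e-01,  6.01600569e-01, -8.34199796e-04]), 'wrist_force': array([ 0.30911704, -0.30705637,  0.35617652]), 'ft_torque': array([-0.01218045,  0.02968657, -0.09960103]), 'finger_gap': 0.08512813527125974}
top [[453.75767308   0.         320.972987  ]
 [  0.         453.75767308 204.89240158]
 [  0.           0.           1.        ]] [ 0.3614876  -0.25604732  1.10774174] [[ 0.01319821 -0.99988449 -0.0075377 ]
 [-0.99196608 -0.01214444 -0.12591986]
 [ 0.12581378  0.00913906 -0.99201178]]
scene [[496.41302257   0.         318.51360167]
 [  0.         496.41302257 200.51173777]
 [  0.           0.           1.        ]] [-0.06170796  0.46045523  0.56999125] [[-0.79632641 -0.60466277  0.01572231]
 [-0.27512348  0.3389377  -0.89968234]
 [ 0.53867553 -0.72076638 -0.43626197]]
```

View pics/top0.png

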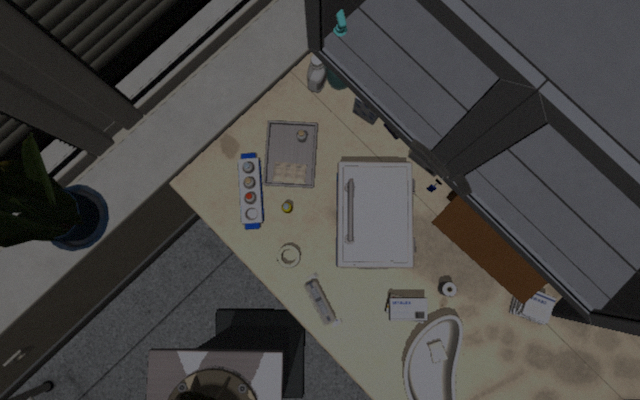

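View pics/scene0.png

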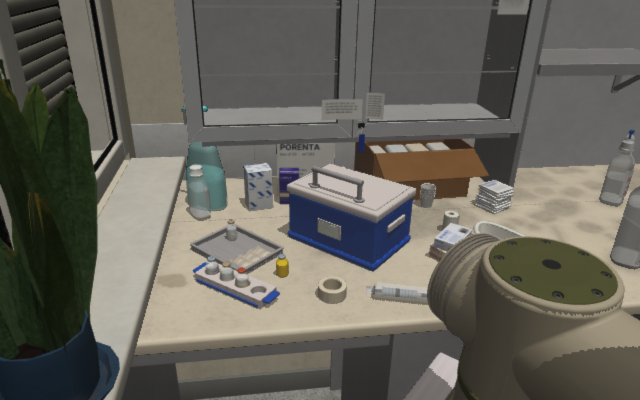

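The top view shows the carrier at (250,190), the tray with a vial at (301,135), the cool box at (375,214) with its bar at (350,210), and a yellow look-alike at (287,207). The scene view shows the empty hole at the end nearest the robot. I'll zoom in next.

```bash
python3 - <<'E'
from h import *
t=cv2.imread('pics/top0.png'); s=cv2.imread('pics/scene0.png')
a=cv2.resize(t[105:275,225:425],None,fx=4,fy=4,interpolation=cv2.INTER_CUBIC)[:,:800]
a=a[:600]
cv2.imwrite('pics/topz.png',a)
b=cv2.resize(s[160:310,180:380],None,fx=4,fy=4,interpolation=cv2.INTER_CUBIC)
cv2.imwrite('pics/scz.png',b)
c=cam('top')
# carrier: blue lips ; tray; empty hole
for n,p,z in [('vialcap',(301,135),.05),('carr1',(248,157),.05),('carr4',(252,214),.02),('bar top',(350,180),.175),('bar bot',(350,241),.175),('pack',(320,300),.012)]:
    print(n,onz(c,*p,z).round(3))
E
```

```text
vialcap [ 0.664 -0.196  0.05 ]
carr1 [ 0.609 -0.071  0.05 ]
carr4 [ 0.475 -0.08   0.02 ]
bar top [ 0.533 -0.307  0.175]
bar bot [ 0.406 -0.308  0.175]
pack [ 0.273 -0.247  0.012]
```

View pics/topz.png

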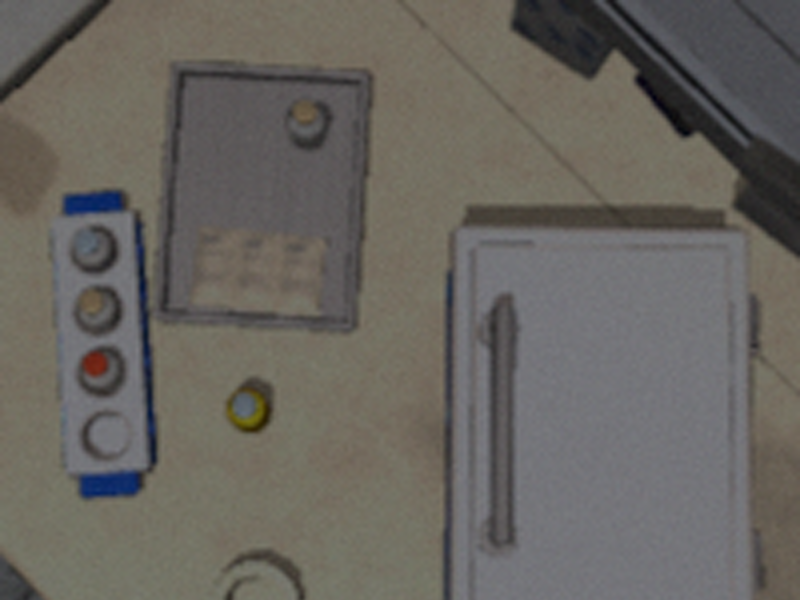

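View pics/scz.png

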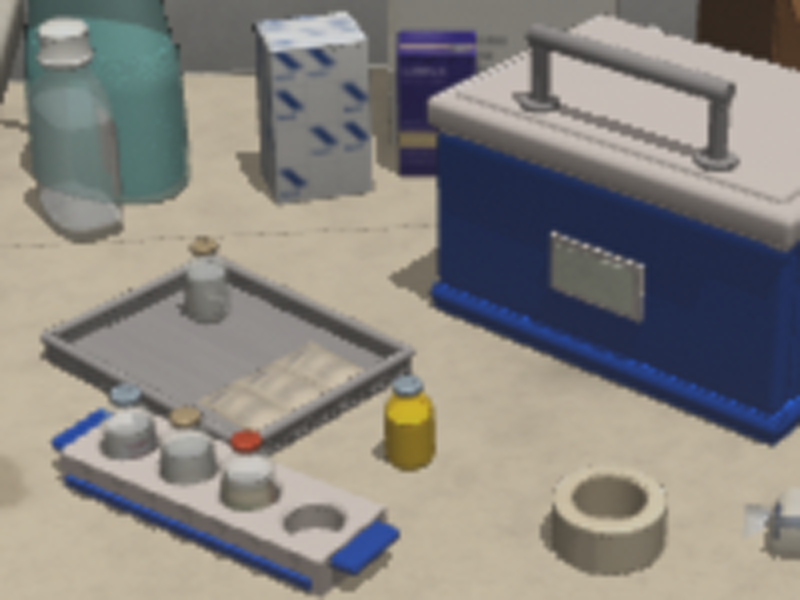

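The zoomed views show that the loose vial is brown, with its cap at (303,113) in the zoom. The carrier holds grey, brown and red at (88,241), (92,302) and (96,365). The empty hole is at (107,436), nearest the robot, and the bar runs from (507,298) to (500,545). Next I convert these to world positions.

```bash
cat >> h.py <<'E'
from scipy.spatial.transform import Rotation as Ro
def delta(target,yaw_x):  # tool pointing down, tool x axis at world angle yaw_x; shifts in current tool axes + turn about z
    s=env.get_state(); q=s['orientation']; R=Ro.from_quat([q[1],q[2],q[3],q[0]])
    x=np.array([np.cos(yaw_x),np.sin(yaw_x),0]); z=np.array([0,0,-1.]); T=Ro.from_matrix(np.c_[x,np.cross(z,x),z])
    print('shift(tool axes)',R.inv().apply(np.asarray(target)-s['tcp_pos']).round(4),'rotvec',(R.inv()*T).as_rotvec().round(4))
E
python3 - <<'E'
from h import *
c=cam('top'); s=cam('scene')
z=lambda u,v:(225+(u+.5)/4-.5,105+(v+.5)/4-.5)
y=lambda u,v:(180+(u+.5)/4-.5,160+(v+.5)/4-.5)
P={}
for n,p,h in [('vial',(303,112),.05),('grey',(88,241),.05),('brown2',(92,302),.05),('red',(96,365),.05),('hole',(107,436),.02),('bar far',(507,298),.181),('bar near',(500,545),.181)]:
    P[n]=onz(c,*z(*p),h); print(n,P[n].round(4))
for n,p,h in [('vial',(204,243),.05),('grey',(125,392),.05),('brown2',(186,414),.05),('red',(246,439),.05),('hole',(315,521),.02),('bar far',(537,35),.175),('bar near',(727,90),.175)]:
    print('S',n,onz(s,*y(*p),h).round(4))
d=P['grey']-P['red'];print(np.linalg.norm(d),np.arctan2(d[1],d[0]));
print('hole pred',(P['brown2']-d).round(4), P['red']-d/2)
E
```

```text
vial [ 0.6698 -0.1946  0.05  ]
grey [ 0.5894 -0.0681  0.05  ]
brown2 [ 0.5527 -0.0718  0.05  ]
red [ 0.515  -0.0754  0.05  ]
hole [ 0.4761 -0.0783  0.02  ]
bar far [ 0.5336 -0.3098  0.181 ]
bar near [ 0.4058 -0.3069  0.181 ]
S vial [ 0.6702 -0.1965  0.05  ]
S grey [ 0.589  -0.0667  0.05  ]
S brown2 [ 0.5519 -0.0716  0.05  ]
S red [ 0.5147 -0.0743  0.05  ]
S hole [ 0.475 -0.077  0.02 ]
S bar far [ 0.5273 -0.3094  0.175 ]
S bar near [ 0.4105 -0.3122  0.175 ]
0.07481218874963161 0.09701733489337198
hole pred [ 0.4782 -0.079   0.05  ] [ 0.47775614 -0.07900737  0.05      ]
```

>>> carry_out(
  steps=[
    [1,0,0,0,0,0,-0.126],
    [1,0,0,0,0,0,-0.126],
    [1,0,0,0,0,0,-0.126],
    [1,0,0,0,0,0,0],
  ],
  grip_force=30,
)

```text
clock: 0.75
tcp_pos: [0.1588, 0.5526, 0.2502]
orientation: [0.0, 0.672, 0.74, -0.0]
wrist_force: [0.3, 0.1, 0.1]
finger_gap: 0.0858
```

```bash
python3 - <<'E'
from h import *
delta([.670,-.1955,.16],1.668)
E
```

```text
shift(tool axes) [-0.794   0.4365  0.0903] rotvec [-0.0001  0.0002 -0.0004]
```

>>> carry_out(
  steps=[
    [1,-0.02,0.011,0,0,0,0],
    [1,-0.04,0.022,0,0,0,0],
    [1,-0.04,0.022,0,0,0,0],
    [1,-0.04,0.022,0,0,0,0],
    [1,-0.04,0.022,0,0,0,0],
    [1,-0.04,0.022,0,0,0,0],
    [1,-0.04,0.022,0,0,0,0],
    [1,-0.04,0.022,0,0,0,0],
    [1,-0.04,0.022,0,0,0,0],
    [1,-0.04,0.022,0,0,0,0],
    [1,-0.04,0.022,0,0,0,0],
    [1,-0.04,0.022,0,0,0,0],
    [1,-0.04,0.022,0,0,0,0],
    [1,-0.04,0.022,0,0,0,0],
    [1,-0.04,0.022,0,0,0,0],
    [1,-0.04,0.022,0,0,0,0],
    [1,-0.04,0.022,0,0,0,0],
    [1,-0.04,0.022,0,0,0,0],
    [1,-0.04,0.022,0,0,0,0],
    [1,-0.04,0.022,0,0,0,0],
  ],
)

```text
clock: 3.25
tcp_pos: [0.6629, -0.1828, 0.2502]
orientation: [-0.0, 0.673, 0.74, 0.0]
wrist_force: [0.8, 1.0, 0.2]
finger_gap: 0.0854
```

>>> carry_out(
  steps=[
    [1,-0.014,0.007,0.03,0,0,0],
    [1,0,0,0.03,0,0,0],
    [1,0,0,0.03,0,0,0],
    [1,0,0,0,0,0,0],
    [1,0,0,0,0,0,0],
  ],
)

```text
clock: 3.88
tcp_pos: [0.671, -0.1949, 0.1614]
orientation: [0.001, 0.672, 0.741, 0.0]
wrist_force: [-0.1, 0.1, 0.4]
finger_gap: 0.0854
```

```bash
python3 - <<'E'
from h import *
delta([.670,-.1955,.16],1.668)
c=cam('wrist','w1.png'); print(c['K'],proj(c,[.67,-.1955,.05],True))
a=c['color']; print(env.get_state()['joint_pos'])
E
```

```text
shift(tool axes) [-0.0005 -0.0011  0.0014] rotvec [0.001  0.0005 0.0001]
[[309.70691629   0.         321.16515227]
 [  0.         309.70691629 197.44412406]
 [  0.           0.           1.        ]] [319.62158392 199.2518999 ]
[-3.97381725e-01  5.89214413e-01  2.58311005e-01  1.23732652e+00
  8.66570723e-05 -4.94928644e-01]
```

View pics/w1.png

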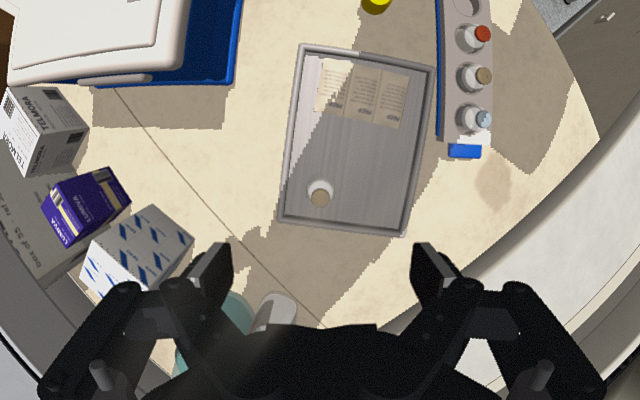

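The wrist view shows the loose vial's cap at about (320,196), against a predicted (319.6,199.3). The prediction is good to a millimetre or two. I'll refine with the cap centroid.

```bash
python3 - <<'E'
from h import *
c=cam('wrist'); a=c['color']; h=cv2.cvtColor(a,cv2.COLOR_RGB2HSV)
sub=h[175:215,300:340]; m=((sub[...,1]>60)).astype(np.uint8)
n,l,st,ce=cv2.connectedComponentsWithStats(m); 
for i in range(1,n):
    if st[i,4]>40: p=ce[i]+[300,175]; print(st[i],p,onz(c,*p,.05,True))
# carrier caps for checking
g=a[175:215,300:340].astype(int); print(sub[18:24,10:32,1])
for p in [(476,76),(479,33),(479,118)]: print(onz(c,*p,.05,True))
E
```

```text
[ 12  14  18  17 235] [320.17446809 196.69787234] [ 0.66860174 -0.19544826  0.05      ]
[[ 9 11 46 80 78 73 73 75 74 69 75 69 70 71 71 68 67 72 58 25 10 10]
 [ 4 14 68 83 74 70 69 78 76 72 65 72 71 74 66 69 70 70 66 42 10 10]
 [ 8 24 77 79 64 65 68 74 72 75 70 66 68 69 70 70 70 67 68 55 17 10]
 [14 28 75 76 69 68 65 69 70 73 72 65 68 69 68 69 67 66 73 62 17 12]
 [19 40 72 81 73 73 72 73 73 71 72 66 66 68 75 67 70 67 67 65 17 12]
 [23 43 78 75 74 72 70 71 70 70 72 70 62 65 64 62 68 62 65 64 28 23]]
[ 0.55432668 -0.07868188  0.05      ]
[ 0.51602945 -0.07844004  0.05      ]
[ 0.58871852 -0.07156191  0.05      ]
```

>>> carry_out(
  steps=[
    [1,0,-0.002,0.03,0,0,0],
    [1,0,0,0.03,0,0,0],
    [1,0,0,0.03,0,0,0],
    [1,0,0,0.02,0,0,0],
    [1,0,0,0.012,0,0,0],
    [1,0,0,0,0,0,0],
    [1,0,0,0,0,0,0],
  ],
)

```text
clock: 4.85
tcp_pos: [0.6695, -0.1953, 0.0398]
orientation: [0.001, 0.672, 0.741, 0.0]
wrist_force: [-0.0, -0.1, 0.5]
finger_gap: 0.0854
```

>>> carry_out(
  steps=[
    [0.2,0,0,0,0,0,0],
    [-0.1,0,0,0,0,0,0],
    [-0.3,0,0,0,0,0,0],
    [-0.5,0,0,0,0,0,0],
    [-0.7,0,0,0,0,0,0],
    [-1,0,0,0,0,0,0],
    [-1,0,0,0,0,0,0],
    [-1,0,0,0,0,0,0],
  ],
)

```text
clock: 5.85
tcp_pos: [0.6688, -0.1951, 0.0386]
orientation: [0.0, 0.672, 0.741, 0.0]
wrist_force: [-0.8, -0.3, 4.0]
finger_gap: 0.0231
```

>>> carry_out(
  steps=[
    [-1,0,0,-0.01,0,0,0],
    [-1,0,0,-0.02,0,0,0],
    [-1,0,0,-0.02,0,0,0],
    [-1,0,0,0,0,0,0],
    [-1,0,0,0,0,0,0],
  ],
)

```text
clock: 6.48
tcp_pos: [0.6682, -0.1948, 0.0876]
orientation: [-0.0, 0.672, 0.741, -0.0]
wrist_force: [0.3, -0.2, 0.3]
finger_gap: 0.0227
```

```bash
python3 - <<'E'
from h import *
s=cam('scene'); w=cam('wrist')
p=proj(s,[.669,-.195,.07]).astype(int); print(p)
a=cv2.resize(s['color'][p[1]-50:p[1]+50,p[0]-40:p[0]+40],None,fx=5,fy=5,interpolation=cv2.INTER_CUBIC)
q=cv2.resize(w['color'][150:350,220:420],None,fx=2,fy=2,interpolation=cv2.INTER_CUBIC)
q=cv2.copyMakeBorder(q,0,100,0,0,0)
cv2.imwrite('pics/g1.png',np.hstack([a,q])[:,:,::-1])
E
```

```text
[229 212]
```

View pics/g1.png

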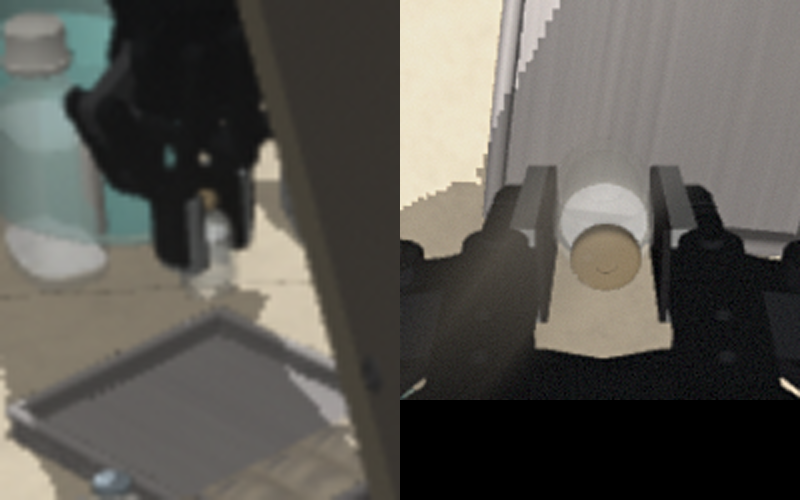

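The vial is lifted upright between the pads, with its cap at wrist pixel (320,278), and the tray is empty beneath it. I'll carry it above the hole at height and measure the hole from there.

```bash
python3 - <<'E'
from h import *
delta([.476,-.078,.17],1.668)
w=cam('wrist'); print(onz(w,320,278,.099,True))
E
```

```text
shift(tool axes) [ 0.135  -0.1796 -0.0826] rotvec [-0.0019 -0.0011  0.001 ]
[ 0.66658236 -0.19456479  0.099     ]
```

>>> carry_out(
  steps=[
    [-1,0,0,-0.02,0,0,0],
    [-1,0,0,-0.03,0,0,0],
    [-1,0,0,-0.032,0,0,0],
    [-1,0.015,-0.02,0,0,0,0],
    [-1,0.03,-0.04,0,0,0,0],
    [-1,0.03,-0.04,0,0,0,0],
    [-1,0.03,-0.04,0,0,0,0],
    [-1,0.02,-0.03,0,0,0,0],
    [-1,0.01,-0.0095,0,0,0,0],
    [-1,0,0,0,0,0,0],
    [-1,0,0,0,0,0,0],
    [-1,0,0,0,0,0,0],
  ],
)

```text
clock: 8.12
tcp_pos: [0.4778, -0.0789, 0.1701]
orientation: [0.0, 0.672, 0.741, 0.0]
wrist_force: [0.3, 0.2, 0.2]
finger_gap: 0.0228
```

```bash
python3 - <<'E'
from h import *
w=cam('wrist'); delta([.476,-.078,.17],1.668)
p=proj(w,[.476,-.078,.02],True); print(p, proj(w,[.476,-.078,.004],True))
x,y=p.astype(int)
q=cv2.resize(w['color'][max(y-70,0):y+80,x-100:x+100],None,fx=4,fy=4,interpolation=cv2.INTER_CUBIC)
print(x-100,max(y-70,0)); cv2.imwrite('pics/h1.png',q[:,:,::-1])
E
```

```text
shift(tool axes) [ 0.0009 -0.0015  0.    ] rotvec [ 0.0001 -0.      0.0005]
[321.47841782 187.37905302] [321.45464619 183.57409923]
221 117
```

View pics/h1.png

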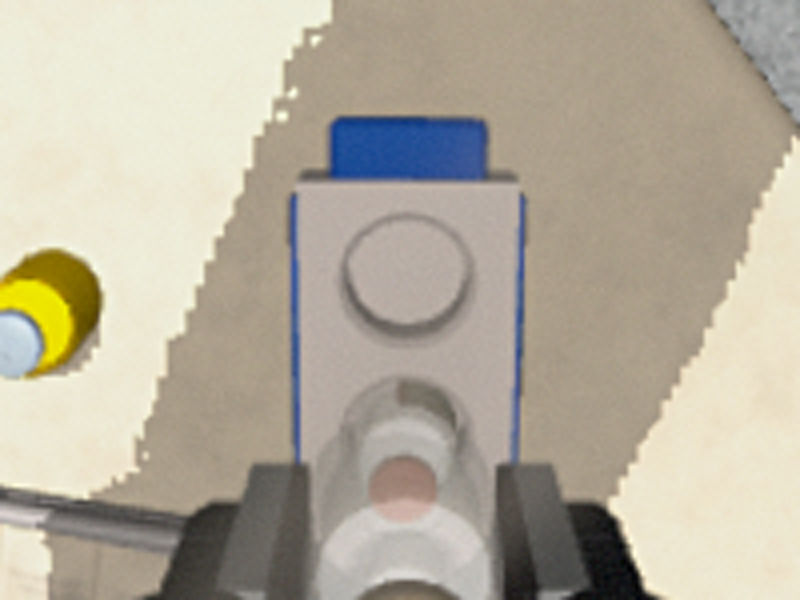

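The wrist view shows the hole rim spanning about (340..474, 212..340) in the zoom, and the held vial below it. I'll take edge profiles for a precise centre.

```bash
python3 - <<'E'
from h import *
w=cam('wrist'); g=cv2.cvtColor(w['color'],cv2.COLOR_RGB2GRAY).astype(int)
print('cam',-w['R'].T@w['t'])
for u in (320,322,324): print('col',u,list(zip(range(158,208),g[158:208,u])))
for v in (184,187): print('row',v,list(zip(range(292,354),g[v,292:354])))
for p in [(322.4,185.6)]: print(onz(w,*p,.02,True))
E
```

```text
cam [ 0.41159223 -0.08465858  0.29476804]
col 320 [(158, np.int64(70)), (159, np.int64(74)), (160, np.int64(69)), (161, np.int64(73)), (162, np.int64(132)), (163, np.int64(181)), (164, np.int64(178)), (165, np.int64(180)), (166, np.int64(175)), (167, np.int64(177)), (168, np.int64(180)), (169, np.int64(175)), (170, np.int64(162)), (171, np.int64(141)), (172, np.int64(160)), (173, np.int64(171)), (174, np.int64(177)), (175, np.int64(177)), (176, np.int64(175)), (177, np.int64(175)), (178, np.int64(175)), (179, np.int64(178)), (180, np.int64(178)), (181, np.int64(174)), (182, np.int64(177)), (183, np.int64(176)), (184, np.int64(174)), (185, np.int64(175)), (186, np.int64(176)), (187, np.int64(177)), (188, np.int64(176)), (189, np.int64(177)), (190, np.int64(173)), (191, np.int64(176)), (192, np.int64(174)), (193, np.int64(175)), (194, np.int64(173)), (195, np.int64(175)), (196, np.int64(176)), (197, np.int64(162)), (198, np.int64(115)), (199, np.int64(106)), (200, np.int64(113)), (201, np.int64(127)), (202, np.int64(151)), (203, np.int64(151)), (204, np.int64(164)), (205, np.int64(171)
[... 4336 characters left out ...]
)), (324, np.int64(174)), (325, np.int64(174)), (326, np.int64(174)), (327, np.int64(174)), (328, np.int64(173)), (329, np.int64(174)), (330, np.int64(172)), (331, np.int64(173)), (332, np.int64(174)), (333, np.int64(170)), (334, np.int64(176)), (335, np.int64(173)), (336, np.int64(144)), (337, np.int64(128)), (338, np.int64(140)), (339, np.int64(151)), (340, np.int64(168)), (341, np.int64(171)), (342, np.int64(174)), (343, np.int64(171)), (344, np.int64(173)), (345, np.int64(176)), (346, np.int64(174)), (347, np.int64(175)), (348, np.int64(175)), (349, np.int64(165)), (350, np.int64(118)), (351, np.int64(90)), (352, np.int64(153)), (353, np.int64(164))]
[ 0.47398002 -0.07722339  0.02      ]
```

>>> carry_out(
  steps=[
    [-1,0.0016,-0.0015,0,0,0,0],
    [-1,0,0,0.03,0,0,0],
    [-1,0,0,0.03,0,0,0],
    [-1,0,0,0.03,0,0,0],
    [-1,0,0,0.02,0,0,0],
    [-1,0,0,0,0,0,0],
    [-1,0,0,0,0,0,0],
  ],
)

```text
clock: 9.1
tcp_pos: [0.4756, -0.0769, 0.061]
orientation: [0.0, 0.672, 0.741, 0.0]
wrist_force: [0.7, 0.2, -1.0]
finger_gap: 0.0229
```

>>> carry_out(
  steps=[
    [-1,0,0,0.003,0,0,0],
    [-1,0,0,0.003,0,0,0],
    [-1,0,0,0.003,0,0,0],
    [-1,0,0,0,0,0,0],
  ],
)

```text
clock: 9.6
tcp_pos: [0.4748, -0.0767, 0.0511]
orientation: [-0.0, 0.672, 0.741, -0.0]
wrist_force: [0.1, 0.1, 0.0]
finger_gap: 0.023
```

>>> carry_out(
  steps=[
    [-1,0,0,0.003,0,0,0],
    [-1,0,0,0.003,0,0,0],
    [-1,0,0,0.003,0,0,0],
    [-1,0,0,0.001,0,0,0],
    [-1,0,0,0,0,0,0],
  ],
)

```text
clock: 10.22
tcp_pos: [0.475, -0.0767, 0.0412]
orientation: [-0.0, 0.672, 0.741, 0.0]
wrist_force: [0.8, 0.4, -0.5]
finger_gap: 0.0232
```

>>> carry_out(
  steps=[
    [-1,0,0,0.001,0,0,0],
    [-1,0,0,0.001,0,0,0],
    [-1,0,0,0,0,0,0],
  ],
)

```text
clock: 10.6
tcp_pos: [0.475, -0.0767, 0.0392]
orientation: [-0.0, 0.672, 0.741, 0.0]
wrist_force: [-0.3, -0.4, -0.8]
finger_gap: 0.0229
```

>>> carry_out(
  steps=[
    [-0.4,0,0,0,0,0,0],
    [-0.2,0,0,0,0,0,0],
    [0,0,0,0,0,0,0],
    [0.5,0,0,0,0,0,0],
    [1,0,0,0,0,0,0],
    [1,0,0,0,0,0,0],
    [1,0,0,0,0,0,0],
  ],
)

```text
clock: 11.48
tcp_pos: [0.4751, -0.0767, 0.0393]
orientation: [-0.0, 0.672, 0.741, 0.0]
wrist_force: [1.1, -0.4, 0.3]
finger_gap: 0.0854
```

>>> carry_out(
  steps=[
    [1,0,0,-0.015,0,0,0],
    [1,0,0,-0.03,0,0,0],
    [1,0,0,-0.04,0,0,0],
    [1,0,0,-0.04,0,0,0],
    [1,0,0,-0.04,0,0,0],
    [1,0,0,0,0,0,0],
  ],
)

```text
clock: 12.22
tcp_pos: [0.4772, -0.0774, 0.2087]
orientation: [0.004, 0.672, 0.741, 0.002]
wrist_force: [0.1, 0.7, -0.5]
finger_gap: 0.0855
```

```bash
python3 - <<'E'
from h import *
w=cam('wrist'); s=cam('scene'); t=cam('top')
x,y=proj(s,[.53,-.075,.03]).astype(int); print(x,y)
a=cv2.resize(s['color'][y-50:y+50,x-50:x+50],(400,400),interpolation=cv2.INTER_CUBIC)
x,y=proj(w,[.50,-.078,.03],True).astype(int)
b=cv2.resize(w['color'][y-60:y+60,x-60:x+60],(400,400),interpolation=cv2.INTER_CUBIC)
cv2.imwrite('pics/p1.png',np.hstack([a,b])[:,:,::-1]); cv2.imwrite('pics/t2.png',t['color'][:,:,::-1])
for n,p in [('far',(.5336,-.3098)),('near',(.4058,-.3069))]: pass
delta([.470,-.309,.235],1.668)
E
```

```text
236 275
shift(tool axes) [-0.2308 -0.0274 -0.031 ] rotvec [-0.0004 -0.0003  0.001 ]
```

View pics/p1.png

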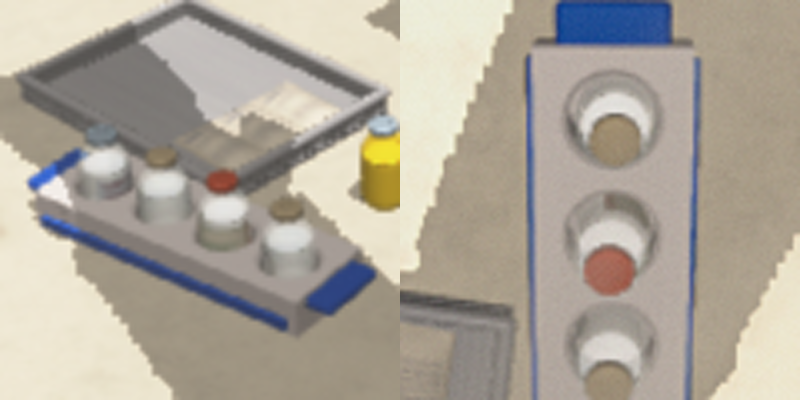

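All four vials stand seated and upright with their caps level, and the carrier hasn't moved. Next is the lid: I'll turn the jaws square to the bar and move above it.

>>> carry_out(
  steps=[
    [1,0,0,-0.025,0,0,0],
    [1,0,0,-0.03,0,0,0],
    [1,-0.02,-0.003,0,0,0,0],
    [1,-0.04,-0.005,0,0,0,0],
    [1,-0.04,-0.005,0,0,0,0],
    [1,-0.04,-0.005,0,0,0,0],
    [1,-0.04,-0.005,0,0,0,0],
    [1,-0.03,-0.004,0,0,0,0],
    [1,-0.021,0,0,0,0,0],
    [1,0,0,0,0,0,0.097],
    [1,0,0,0,0,0,0],
    [1,0,0,0,0,0,0],
  ],
)

```text
clock: 13.88
tcp_pos: [0.4708, -0.3087, 0.2589]
orientation: [-0.0, 0.706, 0.708, 0.0]
wrist_force: [0.1, 0.3, 0.3]
finger_gap: 0.0855
```

```bash
python3 - <<'E'
from h import *
w=cam('wrist','b1.png'); delta([.470,-.309,.26],1.571)
print(proj(w,[.47,-.309,.175],True),env.get_state()['tcp_pos'])
E
```

```text
shift(tool axes) [-0.0003 -0.0009 -0.0009] rotvec [-0.0003 -0.0005  0.003 ]
[319.7349153  210.26734763] [ 0.47088532 -0.30873496  0.25906192]
```

View pics/b1.png

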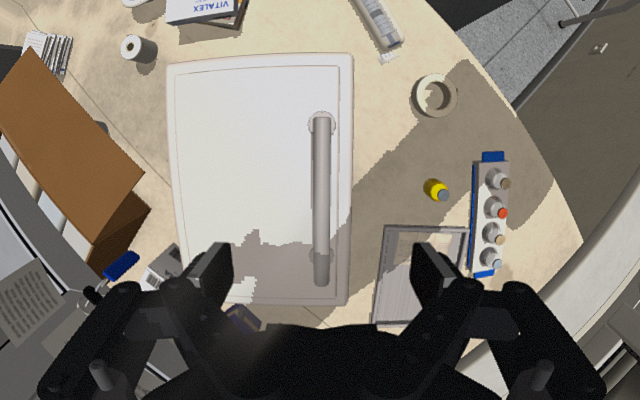

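The wrist view shows the bar vertical from (321,117) to (321,285), midway between the jaws and square to them. I'll descend and pinch it.

>>> carry_out(
  steps=[
    [1,0.001,-0.006,0.02,0,0,0],
    [1,0,0,0.025,0,0,0],
    [1,0,0,0.02,0,0,0],
    [1,0,0,0.014,0,0,0],
    [1,0,0,0,0,0,0],
    [0.3,0,0,0,0,0,0],
    [-0.1,0,0,0,0,0,0],
    [-0.4,0,0,0,0,0,0],
    [-0.7,0,0,0,0,0,0],
    [-1,0,0,0,0,0,0],
    [-1,0,0,0,0,0,0],
    [-1,0,0,0,0,0,0],
  ],
  grip_force=50,
)

```text
clock: 15.42
tcp_pos: [0.4649, -0.3086, 0.1807]
orientation: [0.0, 0.707, 0.707, -0.0]
wrist_force: [-1.8, -0.8, 4.3]
finger_gap: 0.0103
```

>>> carry_out(
  steps=[
    [-1,-0.003,0,-0.0058,0,0,0],
    [-1,-0.003,0,-0.0057,0,0,0],
    [-1,-0.0035,0,-0.0055,0,0,0],
    [-1,-0.0035,0,-0.0054,0,0,0],
    [-1,-0.004,0,-0.0051,0,0,0],
    [-1,-0.0039,0,-0.0051,0,0,0],
    [-1,0,0,0,0,0,0],
  ],
)

```text
clock: 16.3
tcp_pos: [0.4649, -0.3288, 0.2137]
orientation: [-0.0, 0.707, 0.708, 0.001]
wrist_force: [1.7, 5.4, -0.8]
finger_gap: 0.0099
```

>>> carry_out(
  steps=[
    [-1,-0.0044,0,-0.0048,0,0,0],
    [-1,-0.0044,0,-0.0047,0,0,0],
    [-1,-0.0048,0,-0.0044,0,0,0],
    [-1,-0.0047,0,-0.0043,0,0,0],
    [-1,-0.0052,0,-0.0039,0,0,0],
    [-1,-0.0051,0,-0.0039,0,0,0],
    [-1,0,0,0,0,0,0],
  ],
)

```text
clock: 17.18
tcp_pos: [0.4649, -0.3565, 0.2408]
orientation: [-0.0, 0.706, 0.708, 0.001]
wrist_force: [1.4, 9.1, 6.2]
finger_gap: 0.0101
```

```bash
python3 - <<'E'
from h import *
s=cam('scene')
cv2.imwrite('pics/l1.png',cv2.resize(s['color'][80:320,180:480],(750,600),interpolation=cv2.INTER_CUBIC)[:,:,::-1])
print(env.get_state())
E
```

```text
{'clock': 17.225, 'joint_pos': array([-0.79206956,  0.33703466,  0.05620286,  1.29012365,  0.002175  ,
       -0.79412779]), 'qvel': array([ 0.00185398,  0.00015844, -0.0032335 , -0.00295669, -0.00055825,
        0.0002446 ]), 'tau': array([-4.52031344e+00, -4.58481109e+01,  3.01996493e+01, -2.44756490e+00,
       -2.10877061e+00, -1.96381373e-02]), 'tcp_pos': array([ 0.4649418 , -0.35641692,  0.24075649]), 'orientation': array([-7.11828689e-05,  7.06378354e-01,  7.07833619e-01,  1.08807885e-03]), 'wrist_force': array([1.47321143, 7.80049132, 6.27891775]), 'ft_torque': array([ 1.94099488, -0.21336887, -0.02787966]), 'finger_gap': 0.010175150079657762}
```

View pics/l1.png

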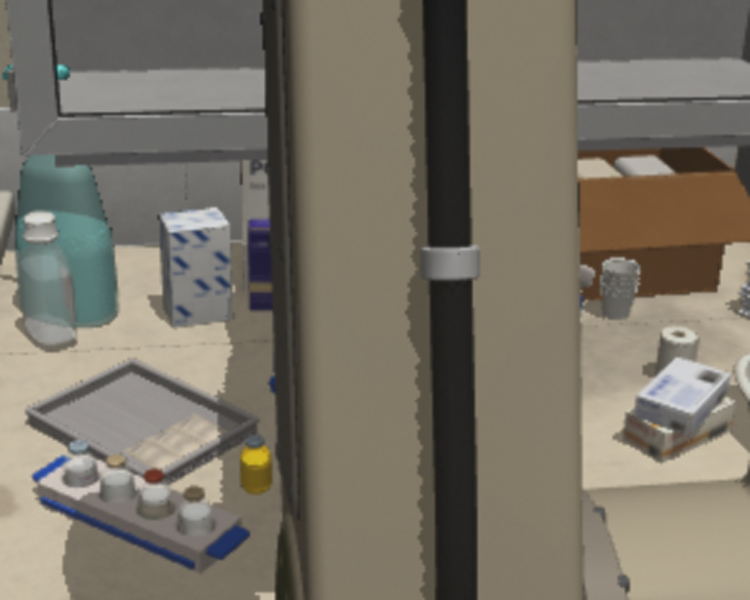

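The arm hides the box from the scene camera, though the carrier and vials are still in place. By the TCP arc the lid is at about 30°, and forces are small. I'll continue to 45°, easing slightly outward.

>>> carry_out(
  steps=[
    [-1,-0.0053,0,-0.0038,0,0,0],
    [-1,-0.0053,0,-0.0038,0,0,0],
    [-1,-0.0056,0,-0.0034,0,0,0],
    [-1,-0.0056,0,-0.0033,0,0,0],
    [-1,-0.0059,0,-0.0026,0,0,0],
    [-1,-0.0058,0,-0.0026,0,0,0],
    [-1,0,0,0,0,0,0],
    [-1,0,0,0,0,0,0],
  ],
)

```text
clock: 18.23
tcp_pos: [0.465, -0.3908, 0.2605]
orientation: [0.001, 0.707, 0.708, 0.0]
wrist_force: [1.8, 5.0, 6.5]
finger_gap: 0.0101
```

```bash
python3 - <<'E'
from h import *
t=cam('top'); w=cam('wrist')
a=cv2.resize(t['color'][105:305,205:445],(480,400),interpolation=cv2.INTER_CUBIC)
b=cv2.resize(w['color'][:,100:612],(320,250),interpolation=cv2.INTER_AREA); b=cv2.copyMakeBorder(b,0,150,0,0,0)
cv2.imwrite('pics/l2.png',np.hstack([a,b])[:,:,::-1])
s=env.get_state(); p=s['tcp_pos']; print(p,s['wrist_force'],s['finger_gap'])
print(np.degrees(np.arctan2(p[2]-.0057-.112,p[1]+.4426))-25.2, np.hypot(p[2]-.0057-.112,p[1]+.4426))
for th in (35,40,45,50): # lid front edge top: closed (156,24) from hinge
    A=np.radians(th); y=.156*np.cos(A)-.024*np.sin(A); z=.156*np.sin(A)+.024*np.cos(A)
    print(th,[proj(t,[x,-.4426+y,.112+z]).round(1) for x in (.36,.465,.575)])
E
```

```text
[ 0.46499581 -0.39069789  0.26050067] [1.35822077 5.69040318 6.08532186] 0.010039421321179673
44.82589594100946 0.15194031515260237
35 [array([361.9, 263.8]), array([362. , 209.9]), array([362.1, 155.2])]
40 [array([367.5, 263.8]), array([367.5, 209.4]), array([367.5, 154.1])]
45 [array([373.6, 263.9]), array([373.5, 208.9]), array([373.4, 153.1])]
50 [array([380.1, 264. ]), array([379.9, 208.6]), array([379.7, 152.2])]
```

View pics/l2.png

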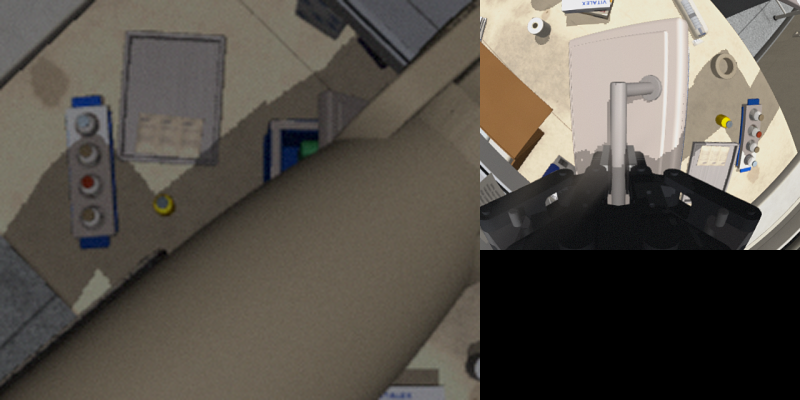

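The top view shows the lid standing open, with its front far corner at about pixel (365,151). The wrist view shows the bar gripped and the lid tilted. I'll check the angle against the lid's lower front edge.

```bash
python3 - <<'E'
from h import *
t=cam('top'); w=cam('wrist'); s=env.get_state(); print(s['clock'],s['tcp_pos'],s['wrist_force'])
for th in (35,40,45,50,55):
    A=np.radians(th); f=lambda a,h:(-.4426+a*np.cos(A)-h*np.sin(A),.112+a*np.sin(A)+h*np.cos(A))
    print(th,[proj(t,[x,*f(.156,0)]).round(1) for x in (.465,.58)],'wrist bar near end',proj(w,[.407,*f(.134,.063)],True).round(1),'lid corner',proj(w,[.352,*f(.156,.024)],True).round(1))
g=t['color'][140:170,350:385]; print(t['color'][155,355:385].sum(1))
E
```

```text
18.425 [ 0.46499815 -0.3906829   0.26048879] [0.97100148 6.85728386 6.1584036 ]
35 [array([354.3, 210.9]), array([354.5, 154.9])] wrist bar near end [366.6 134.2] lid corner [434.   37.2]
40 [array([358.8, 210.4]), array([359. , 153.7])] wrist bar near end [343.  134.6] lid corner [422.4  30.9]
45 [array([363.9, 209.9]), array([364. , 152.6])] wrist bar near end [316.1 135.1] lid corner [406.9  24.3]
50 [array([369.5, 209.4]), array([369.5, 151.5])] wrist bar near end [286.6 135.9] lid corner [386.9  17.6]
55 [array([375.5, 208.9]), array([375.4, 150.6])] wrist bar near end [255.8 136.9] lid corner [362.4  11.4]
[203 206 210 201 201 200 209 206 181 171 164 179 192 201 227 222 195 185
 167 170 156 183 183 184 183 185 182 181 177 177]
```

Three checks agree: the top-view edge gives about 45°, the bar end in the wrist view about 44°, and the TCP arc about 44.5°. I'll hold still, then hand in.

>>> carry_out(
  steps=[
    [-1,0,0,0,0,0,0],
    [-1,0,0,0,0,0,0],
    [-1,0,0,0,0,0,0],
    [-1,0,0,0,0,0,0],
    [-1,0,0,0,0,0,0],
    [-1,0,0,0,0,0,0],
    [-1,0,0,0,0,0,0],
    [-1,0,0,0,0,0,0],
  ],
)

```text
clock: 19.42
tcp_pos: [0.465, -0.3907, 0.2605]
orientation: [0.001, 0.706, 0.708, 0.0]
wrist_force: [0.2, 6.0, 6.8]
finger_gap: 0.0099
```

```bash
python3 - <<'E'
from h import *
s=env.get_state(); print(s['clock'],s['tcp_pos'],s['wrist_force'],s['finger_gap']); print(env.hand_in())
E
```

```text
19.425 [ 0.46501303 -0.3906567   0.26050516] [0.22223889 6.04834045 6.84492617] 0.009866959897141205
the job is handed in; nothing more can be done
None
```

The brown-capped vial from the tray is back in the carrier's empty hole and released. The lid was held still by its bar at about 45° when I handed in at 19.4 s. No verdict is reported, so these are my own last checks:

- **Vials and carrier:** all four vials look seated and upright, and the carrier stands where it was.
- **Lid angle:** three estimates agree. The lid edge in the top view gives about 45°, the bar's end in the wrist view about 44°, and the arm's position along its arc about 44.5°.
- **Hold:** the arm did not drift in the last second, and the fingers stayed closed on the bar.
- **Two small disagreements:** the finger opening reads about 2 mm less than the vial and the bar measure. The tool sits about 4 mm outside the expected arc, with about 9 N at the wrist, so the bar may have slipped a few millimetres in the pads. Neither changes the angle estimates.

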